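Next antenna onto the absorber

TASK

The large horn has just been measured on the absorber tray, and the other two antennas were stood in cradles too big for them. Put the two horns upright each in the cradle cut for its mouth, and stand the slim waveguide upright in the middle of the absorber tray's flat patch for the next measurement. Set each antenna down rather than drop it, let none topple, and leave the torque wrench, the calculator and the blue box where they lie.

Things in the scene. Friction and masses are not known exactly. Their poses are not given: they have to be found in the camera images.
- large_horn: Black horn antenna, the larger, standing on its mouth: 60 x 66 x 202 mm, 0.26 kg; starts on the absorber tray. Top flange 40 x 40 mm, 195 to 202 mm up: grasp it across x. Below it a feed block, 26 mm in x, out to 19 mm on +y, with a brass connector; flange 50 x 50 mm at 152 to 164 mm. Origin: centre of the mouth, its lowest face; z up, x and y along its sides.
- medium_horn: Black horn antenna, the smaller, standing on its mouth: 46 x 50 x 147 mm, 0.15 kg; starts in the large cradle. Top flange 24 x 24 mm, 140 to 147 mm up; tube 16 (x) by 20 mm below it, brass connector on a y side; flange 28 x 28 mm at 111 to 123 mm. Grasp about 130 mm up, across x. Origin: centre of the mouth, its lowest face; z up, x and y along its sides.
- slim_waveguide: Black straight waveguide tube, a square flange at each end, standing on one: 32 x 32 x 137 mm, 0.16 kg; starts in the medium cradle. Tube 10 (x) by 18 mm; flanges 32 x 32 x 6 mm, the top one 129 to 135 mm up (screw heads to 137): grasp it across x. Origin: centre of its underside; z up, x and y along its sides.
- cradle_small: Fixed grey plastic cradle, outside 66 x 66 mm plus small screw ears on its y sides, 22 mm high, walls 10 mm; pocket 46 x 46 mm (x by y), its flat dark floor 6 mm above the bench. The smallest; empty at the start, neither horn fits; may serve as a free spot and may stay empty. Origin: centre of its underside, on the bench; z up, x and y along its sides.
- cradle_medium: Fixed grey plastic cradle, outside 80 x 84 mm plus small screw ears on its y sides, 22 mm high, walls 10 mm; pocket 60 x 64 mm (x by y), its flat dark floor 6 mm above the bench. The cradle of the medium horn (7 mm play all round); the large horn does not go into it. The slim waveguide starts in it. Origin: centre of its underside, on the bench; z up, x and y along its sides.
- cradle_large: Fixed grey plastic cradle, outside 96 x 102 mm plus small screw ears on its y sides, 22 mm high, walls 10 mm; pocket 76 x 82 mm (x by y), its flat dark floor 6 mm above the bench. The cradle of the large horn (8 mm play all round). The medium horn starts in it. Origin: centre of its underside, on the bench; z up, x and y along its sides.
- absorber_tray: Fixed aluminium tray, 158 x 158 mm, rim 24 mm high, with dark absorber: a border of pyramids 30 mm wide, tips 50 mm above the bench, round a flat patch 90 x 90 mm, 20 mm above the bench, where the antenna being measured stands. Wire lugs on its y sides. Origin: on the bench below the middle of the patch; z up, x and y along its sides.
- torque_wrench: bystander: slim grey wrench lying at the front edge of the bench, 20 x 139 x 14 mm, loose; leave it alone. Origin: centre of its underside; y along it.
- calculator: bystander: pocket calculator lying at the left, 138 x 74 x 15 mm, loose; leave it alone. Origin: centre of its underside; x along it.
- blue_box: bystander: small closed blue box at the right, 56 x 80 x 47 mm, loose; leave it alone. Origin: centre of its underside; y along its long side.
There are look-alikes about, which are no part of the job. There is more than one size of the slim_waveguide; the one meant has the size given above.

How it is judged:
By the outcome, as a careful person would: the job done as asked, in the order asked, and still so for the second after the job is handed in, with the robot touching nothing.
It also fails if it takes over 120 s, if anything falls off the work surface, if the arm or the gripper's body presses on something with over 40 N, if the wrist force passes 120 N, or if a joint passes its speed limit or range.

ROBOT

A 6-joint arm with a two-finger parallel gripper is mounted at the origin on a cart in front of the work surface, level with it; the furniture and walls round the work are solid. World frame = base frame: x ahead of the robot, y to its left, z up, the work surface at z = 0. Lengths are in m, angles in rad, forces in N, time in s.
With the tool pointing down it reaches from about 0.425 to 0.95 m from the base axis. Payload 14.7 kg.
Tool frame: the origin (TCP) lies on the mounting face of the last link; the fingertips stand 173 mm ahead of it and the grasp point (between the pads) lies 155 mm ahead of it; z points along the fingers, y is the line along which they close (so a half turn about z gives the same grasp; the last joint's range is limited). The gripper opens to 85 mm and grips with 20 to 120 N. Pads are 22 mm wide; open, the fingers measure 114 mm over their backs; the gripper's body (76 mm by 85 mm) begins 54 mm behind the grasp point. The pads swing forward as they close: fully open they stand 13 mm farther back than shut.
Start: joints at [-1.349, 0.48, 1.596, -0, 1.065, -0.047], TCP at [0.173, -0.627, 0.405] pointing down, gripper open.
Joint ranges: [-2.75, 2.75], [-0.82, 2.05], [0.23, 2.67], [-1.56, 4.7], [0.09, 2.69], [-2.92, 2.92]. Speed limits (rad/s): [1.89, 1.89, 2.39, 3.01, 3.01, 3.01].

INTERFACE

Orientations are given as a rotation vector (axis times angle).
In Python, from station import env, viewer gives the robot as it stands. The module is installed in compiled form; this text tells all that it offers.
- The arm moves only by the tool drive_tool, never from a script. Its argument "moves" is a list that holds one entry, the list of rows, each a list of 4 numbers: the shift along the tool's x, y, z in m, then the turn about the tool's z in degrees. A call has exactly 10 rows; each row is the pose to reach, as a shift and turn from the pose commanded when the call began, along the tool's axes at that moment; what a row does not reach only later rows make up. A row lasts 1/12 s, in which the tool goes at most 41.7 mm and 7.16 degrees, less where a joint would pass 70% of its speed; a pose out of reach is approached as far as the arm can. A call with a gripper value outside its range is refused whole. "jaw" is the closure, from 0 (fully open) to 1 (shut), set as the call begins (left out, the last holds). The fingers move at their own pace and stop on an object; the grip force is fixed at half the most. Time passes only in rows, so rows that repeat a pose let the fingers close, or fill a call up. It gives the time, the measured TCP pose, the force, the opening and the grip force at its end, in the units of the state.
- env.state(): the state, without advancing time (a new reading comes with each control period).
- viewer.capture(name): name is "scene" or "top" or "wrist"; returns a dict with "pixels" (420x560x3 uint8, red, green, blue), "z_map" (420x560 float32, m along the optical axis (not along the pixel's ray), 0 where there is no reading), "camera_matrix" (3x3 intrinsics, pixels), "k1" (the pictures are not rectified: a ray, as slopes to the right and down, at radius r is drawn at 1 + k1 r^2 times it, then the intrinsics apply), "R" (3x3) and "t" (3): a world point X has camera coordinates R X + t. Camera axes: x right, y down, z forward; pixel columns grow to the right and rows downward; lengths in m; the calibration is good to about 2 mm. A picture is of the moment at which its call begins.
- env.job_done(): hands the job in; it is judged then, once.
The state is a dict: "clock": time; "joints": joint angles; "joint_velocities": joint speeds; "joint_torque": joint torques, N m; "position": TCP position; "eef_rot": TCP orientation; "force": force on the tool from outside, world axes, zero at the start; "moment": the same for the moment, N m; "width": opening from 0.0 (shut) to 1.0 (fully open); "finger_force": force on a finger pad.
Only numpy, scipy, OpenCV 4.12 (cv2) and the standard library are available. Lean on these libraries where they do the work, as an engineer would, in place of code of your own. Each camera call takes 0.05 s, during which the arm holds its last target. There are 200 camera calls.

## Working session

There is one attempt and no reset: what is moved stays moved. The work goes in short steps, Python scripts to look and compute and a tool call to move; the robot and the scene stay as the last step left them, time stands still between calls to the robot, and variables do not carry over. Pictures are saved under pics/ and viewed, at most 14 in all, crops included, and the job is handed in when it is done.

Besides the shell and the picture viewer there is one more tool, called after ">>>" as name(argument=value, ...) on one line, values as JSON. drive_tool: Moves the arm, as the interface text tells. Its arguments: {"type":"object","properties":{"moves":{"type":"array","items":{"type":"array","items":{"type":"array","items":{"type":"number"}}}},"jaw":{"type":"number"}},"required":["moves"]}

```bash
mkdir -p pics; cat > h.py <<'E'
import numpy as np,cv2
from station import env,viewer
def cap(n,f=None):
    c=viewer.capture(n)
    if f: cv2.imwrite('pics/'+f+'.png',c['pixels'][:,:,::-1])
    np.savez(''+n+'.npz',**c)
    return c
def pts(c):
    K=c['camera_matrix'];h,w=c['z_map'].shape
    u,v=np.meshgrid(np.arange(w),np.arange(h))
    d=np.array([c['k1'] if np.ndim(c['k1'])==0 else c['k1'].item(),0,0,0],float)
    n=cv2.undistortPoints(np.stack([u,v],-1).reshape(-1,1,2).astype(np.float64),np.asarray(K,float),d).reshape(h,w,2)
    z=c['z_map'][...,None]
    P=np.concatenate([n*z,z],-1)
    W=(P-c['t'])@c['R']
    W[c['z_map']==0]=np.nan
    return W
E
python3 - <<'E'
from h import *
print({k:np.round(v,3) for k,v in env.state().items()})
for n in('top','scene'):
    c=cap(n,n+'0');print(n,c['camera_matrix'],c['k1'],c['R'],c['t'])
E
```

```text
{'clock': np.float64(0.0), 'joints': array([-1.349,  0.481,  1.597,  0.   ,  1.065, -0.047]), 'joint_velocities': array([ 0.001, -0.   ,  0.   , -0.001,  0.   , -0.   ]), 'joint_torque': array([ 0.0000e+00, -9.5065e+01, -4.3019e+01, -0.0000e+00,  1.2000e-02,
        0.0000e+00]), 'position': array([ 0.173, -0.626,  0.404]), 'eef_rot': array([-3.112, -0.421,  0.   ]), 'force': array([-0.283,  0.718, -0.505]), 'moment': array([ 0.01 , -0.001,  0.007]), 'finger_force': np.float64(0.0), 'width': np.float64(1.001)}
top [[405.18404456   0.         278.38051586]
 [  0.         405.18404456 207.64886649]
 [  0.           0.           1.        ]] 0.040960577586037786 [[ 5.14683159e-04 -9.97027522e-01  7.70444994e-02]
 [-9.85089632e-01 -1.37603287e-02 -1.71490729e-01]
 [ 1.72041134e-01 -7.58074742e-02 -9.82168557e-01]] [-0.00221479  0.54333837  1.06269667]
scene [[466.28261457   0.         277.7452859 ]
 [  0.         466.28261457 211.35416997]
 [  0.           0.           1.        ]] -0.12473000163864391 [[-0.48246413 -0.87589165 -0.00649453]
 [-0.3985254   0.22610886 -0.88884885]
 [ 0.78000376 -0.42624945 -0.45815449]] [0.26987722 0.25473393 0.86763551]
```

View pics/top0.png

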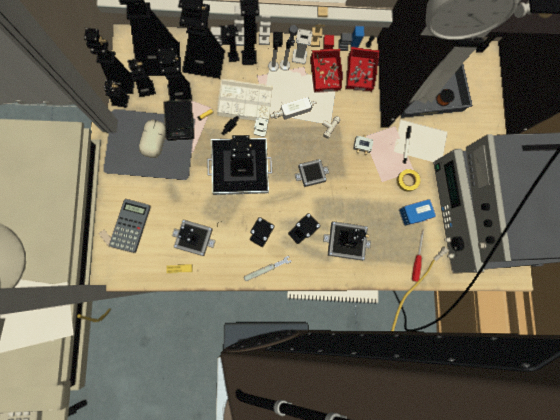

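View pics/scene0.png

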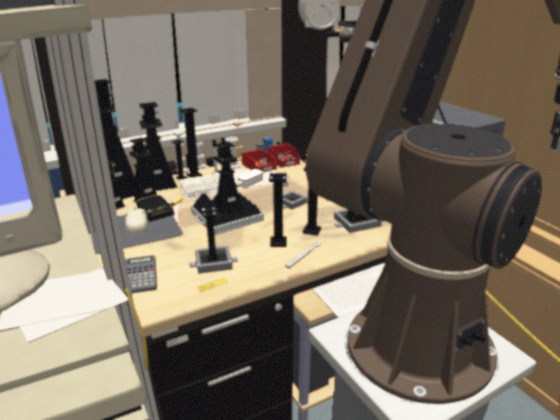

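```bash
python3 - <<'E'
from h import *
c=dict(np.load('top.npz'));W=pts(c)
z=W[...,2]
# height-coded blobs
for lo,hi in((.125,.16),(.19,.23),(.018,.026),(.04,.054),(.155,.19)):
    m=((z>lo)&(z<hi)).astype(np.uint8)
    n,l,s,ce=cv2.connectedComponentsWithStats(m)
    for i in range(1,n):
        if s[i,4]>40:
            P=W[l==i]; r=cv2.minAreaRect(P[:,:2].astype(np.float32)*1000)
            print(lo,s[i],np.round(np.median(P,0),3),[np.round(q,1) for q in r])
E
```

```text
0.125 [ 91   0  36  28 351] [1.06  0.478 0.131] [array([1044.3,  470.7]), array([ 62.8, 112.2]), np.float64(47.3)]
0.125 [144   0  38  13 357] [1.072 0.313 0.131] [array([1073.7,  317.5]), array([34.7, 96.1]), np.float64(2.0)]
0.125 [203   0  39  17 482] [1.077 0.156 0.131] [array([1073. ,  161.2]), array([ 50.5, 102.3]), np.float64(0.7)]
0.125 [ 258    0  151  112 3052] [ 1.079 -0.168  0.132] [array([1029.2, -191.5]), array([495.3, 243.5]), np.float64(54.9)]
0.125 [131  17  33  28 394] [0.967 0.338 0.142] [array([990.8, 353.6]), array([61.5, 79. ]), np.float64(3.7)]
0.125 [225  24  14  14 154] [1.007 0.136 0.135] [array([1008.4,  134.8]), array([34.1, 34.1]), np.float64(11.8)]
0.125 [187  26  24  21 218] [0.974 0.217 0.139] [array([989.2, 221.9]), array([55.4, 43.5]), np.float64(84.2)]
0.125 [244  28  12   9  91] [1.001 0.088 0.142] [array([1001.5,   86.4]), array([ 5.8, 29.6]), np.float64(1.9)]
0.125 [526  38  24  85 835] [ 0.886 -0.695  0.142] [array([ 898.3, -695.5]), array([243.7,  25.7]), np.float64(4.5)]
0.125 [ 86  49   9  39 201] [0.874 0.487 0.143] [array([879.2, 485.9]), a
[... 10305 characters left out ...]
.float64(0.8)]
0.155 [468 141  23 121 845] [ 0.555 -0.492  0.17 ] [array([ 546.9, -491.3]), array([302.7,  20.5]), np.float64(0.1)]
0.155 [296 213  24  23 211] [ 0.478 -0.056  0.188] [array([477.6, -57.1]), array([44.5, 45. ]), np.float64(41.9)]
0.155 [250 217  25  24 230] [0.468 0.051 0.188] [array([468. ,  51.1]), array([44.5, 44.8]), np.float64(60.2)]
0.155 [   0  223   25   66 1144] [0.4   0.614 0.164] [array([410. , 612.8]), array([148. ,  48.7]), np.float64(8.3)]
0.155 [473 263  13  20  62] [ 0.37  -0.476  0.173] [array([ 367.8, -475.5]), array([ 7.2, 46.1]), np.float64(78.3)]
0.155 [ 62 285  22  19 144] [0.322 0.457 0.174] [array([329.5, 466.7]), array([53.4, 27.4]), np.float64(43.1)]
```

The top view shows the medium cradle at (193,237) holding the slim waveguide, and the large cradle at (348,240) holding the medium horn. The tray with the large horn is at (240,163) and the empty small cradle at (312,173). Two taller look-alike tubes stand at (261,232) and (304,228). Next I'll zoom in for the yaws.

```bash
cat >> h.py <<'E'
def rect(W,z0,z1,cx,cy,r):
    m=(W[...,2]>z0)&(W[...,2]<z1)&(np.hypot(W[...,0]-cx,W[...,1]-cy)<r)
    P=W[m]; q=cv2.minAreaRect(P[:,:2].astype(np.float32)*1000)
    return len(P),[np.round(a,1) for a in q],np.round(np.median(P[:,2]),4)
def toolR(s): return cv2.Rodrigues(np.asarray(s['eef_rot'],float))[0]
def go(*wps):
    """wps: (x,y,z TCP world, closing-line yaw deg mod 180 or None); prints tool-axis shift & turn"""
    s=env.state();R=toolR(s);p=np.asarray(s['position'])
    for x,y,z,a in wps:
        d=R.T@(np.array([x,y,z])-p)
        cur=np.degrees(np.arctan2(R[1,1],R[0,1]))
        t=0 if a is None else -((a-cur+90)%180-90)
        print(np.round(d,4),'turn',round(t,1))
    print('pos',np.round(p,4),'yaw of closing',round(cur,1),'q',np.round(s['joints'],2),'t',round(float(s['clock']),1))
E
python3 - <<'E'
from h import *
c=dict(np.load('top.npz'));im=c['pixels'][:,:,::-1]
T=[cv2.resize(im[y:y+50,x:x+66],None,fx=6,fy=6,interpolation=cv2.INTER_CUBIC) for x,y in((160,212),(315,215),(207,132),(280,148))]
cv2.imwrite('pics/moz.png',np.vstack([np.hstack(T[:2]),np.hstack(T[2:])]))
W=pts(c)
print('tray tips',rect(W,.03,.056,.668,.107,.13),'rim',rect(W,.015,.03,.668,.107,.14))
go((.46,-.2,.5,None),(.46,.234,.5,None))
E
```

```text
tray tips (1214, [array([691.2, 109.5]), array([193.4, 149.5]), np.float64(1.4)], np.float64(0.0382)) rim (1456, [array([698.4, 111.8]), array([218.1, 181.7]), np.float64(2.9)], np.float64(0.0233))
[ 0.3903 -0.335  -0.0955] turn 0
[ 0.5056 -0.7534 -0.095 ] turn 0
pos [ 0.1726 -0.6265  0.4041] yaw of closing -74.6 q [-1.35  0.48  1.6   0.    1.07 -0.05] t 0.1
```

View pics/moz.png

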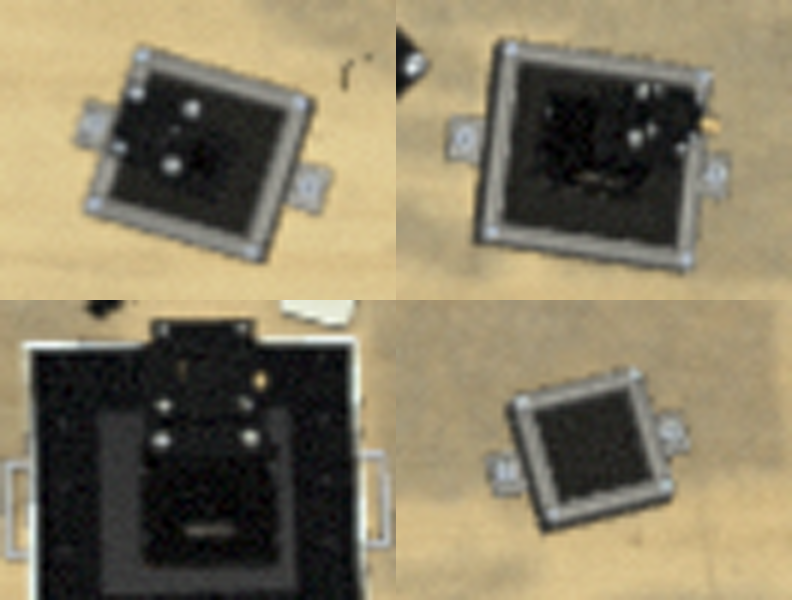

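The waveguide, the medium horn (brass connector toward -y) and the large horn (brass toward -y) all have their x axis near world x, so I'll close the jaw roughly along world x.

>>> drive_tool(moves=[[[0.03,-0.028,-0.006,-7],[0.06,-0.055,-0.013,-14],[0.09,-0.083,-0.02,-21],[0.12,-0.11,-0.03,-28],[0.15,-0.138,-0.04,-35],[0.18,-0.166,-0.05,-42],[0.21,-0.194,-0.06,-49],[0.24,-0.222,-0.07,-56],[0.27,-0.25,-0.08,-57.6],[0.3,-0.277,-0.096,-57.6]]], jaw=0)

```text
clock: 0.93
position: [0.3863, -0.2813, 0.4988]
eef_rot: [-2.522, -1.871, 0.0]
force: [1.6, -1.3, -0.6]
width: 1.001
finger_force: 0.0
```

```bash
python3 - <<'E'
from h import *
go((.5,-.1,.5,-17),(.48,.10,.5,-17),(.4616,.2344,.5,-17))
E
```

```text
[ 0.2065  0.0563 -0.0012] turn 0.2
[ 0.3921 -0.0208 -0.0009] turn 0.2
[ 0.5154 -0.0774 -0.0008] turn 0.2
pos [ 0.3863 -0.2813  0.4988] yaw of closing -16.8 q [-0.69  0.14  1.85  0.    1.15 -0.4 ] t 0.9
```

>>> drive_tool(moves=[[[0.04,0.011,0,0],[0.08,0.022,0,0],[0.12,0.033,0,0],[0.16,0.044,0,0],[0.2,0.054,0,0],[0.24,0.038,0,0],[0.28,0.022,0,0],[0.32,0.006,0,0],[0.36,-0.01,0,0],[0.39,-0.022,0,0]]])

```text
clock: 1.77
position: [0.4782, 0.0981, 0.4989]
eef_rot: [-2.525, -1.869, 0.0]
force: [1.6, -0.3, 0.5]
width: 0.997
finger_force: 0.0
```

>>> drive_tool(moves=[[[0.03,-0.014,0,0],[0.06,-0.027,0.01,0],[0.09,-0.041,0.025,0],[0.11,-0.05,0.04,0],[0.122,-0.055,0.05,0],[0.122,-0.055,0.05,0],[0.122,-0.055,0.05,0],[0.122,-0.055,0.05,0],[0.122,-0.055,0.05,0],[0.122,-0.055,0.05,0]]])

```text
clock: 2.6
position: [0.4625, 0.2277, 0.4497]
eef_rot: [2.526, 1.867, 0.002]
force: [-0.0, 1.0, -0.0]
width: 1.005
finger_force: 0.0
```

```bash
python3 - <<'E'
from h import *
c=cap('wrist','w1');W=pts(c)
print(rect(W,.125,.15,.4616,.2344,.05),rect(W,.015,.026,.464,.233,.06))
go((.4616,.2344,.29,-17))
E
```

```text
(1228, [array([460.8, 234.5]), array([32.4, 32. ]), np.float64(71.5)], np.float64(0.1421)) (1550, [array([462.7, 232.8]), array([84.3, 80.1]), np.float64(74.0)], np.float64(0.0226))
[ 0.006  -0.0029  0.1597] turn -0.1
pos [0.4624 0.2278 0.4497] yaw of closing -17.1 q [ 0.4   0.24  1.85 -0.    1.05  0.7 ] t 2.6
```

View pics/w1.png

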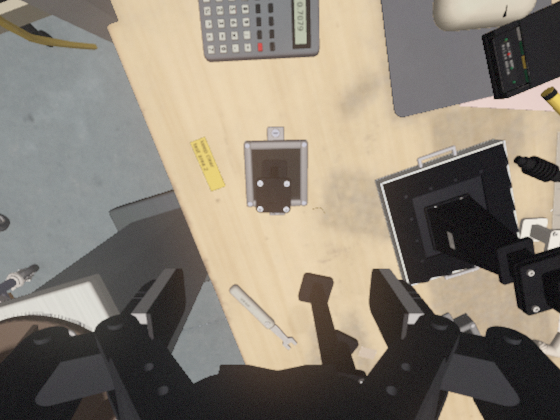

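The slim waveguide's flange (274,195) measures 32 x 32 mm, with its top at 0.142. That matches the stated size, so I'll go down and grip it.

>>> drive_tool(moves=[[[0.006,-0.004,0.03,1.4],[0.006,-0.004,0.06,1.4],[0.006,-0.004,0.09,1.4],[0.006,-0.004,0.115,1.4],[0.006,-0.004,0.135,1.4],[0.006,-0.004,0.15,1.4],[0.006,-0.004,0.16,1.4],[0.006,-0.004,0.16,1.4],[0.006,-0.004,0.16,1.4],[0.006,-0.004,0.16,1.4]]])

```text
clock: 3.48
position: [0.4605, 0.2356, 0.29]
eef_rot: [2.548, 1.837, 0.002]
force: [-0.6, -0.1, -0.1]
width: 1.003
finger_force: 0.0
```

>>> drive_tool(moves=[[[0,0,0,0],[0,0,0,0],[0,0,0,0],[0,0,0,0],[0,0,0,0],[0,0,0,0],[0,0,0,0],[0,0,0,0],[0,0,0,0],[0,0,0,0]]], jaw=1)

```text
clock: 4.32
position: [0.4602, 0.2356, 0.2895]
eef_rot: [2.548, 1.838, 0.002]
force: [-0.4, 0.3, 8.3]
width: 0.359
finger_force: 58.8
```

```bash
python3 - <<'E'
from h import *
go((.4608,.2345,.52,14.5),(.654,-.0982,.52,14.5))
s=env.state();print(s['width'],s['finger_force'],s['force'])
E
```

```text
[-0.0007  0.0011 -0.2305] turn -32.9
[-0.2555  0.2894 -0.2304] turn -32.9
pos [0.4602 0.2356 0.2895] yaw of closing -18.4 q [0.41 0.45 2.01 0.   0.68 0.74] t 4.3
0.3589037168094098 58.84025573730469 [-0.35841675  0.33470405  8.28804116]
```

>>> drive_tool(moves=[[[0,0,-0.01,0],[0,0,-0.03,0],[0,0,-0.055,0],[0,0,-0.085,0],[0,0,-0.115,0],[0,0,-0.145,0],[0,0,-0.175,0],[0,0,-0.2,0],[0,0,-0.22,0],[0,0,-0.23,0]]])

```text
clock: 5.15
position: [0.4599, 0.2355, 0.5223]
eef_rot: [2.547, 1.837, 0.005]
force: [-0.2, 0.2, -0.9]
width: 0.361
finger_force: 59.7
```

>>> drive_tool(moves=[[[-0.007,0.008,0,-1],[-0.02,0.022,0,-4],[-0.036,0.041,0,-8],[-0.055,0.063,0,-12],[-0.077,0.087,0,-16],[-0.1,0.113,0,-20],[-0.123,0.139,0,-24],[-0.146,0.165,0,-28],[-0.168,0.19,0,-31],[-0.188,0.213,0,-33]]])

```text
clock: 5.98
position: [0.6032, -0.012, 0.5185]
eef_rot: [-1.917, -2.488, 0.001]
force: [0.9, 0.8, -1.5]
width: 0.364
finger_force: 59.6
```

```bash
python3 - <<'E'
from h import *
go((.652,-.097,.52,14.5),(.654,-.0982,.291,14.5))
E
```

```text
[-0.0946  0.0256 -0.0015] turn 0.3
[-0.0963  0.0274  0.2275] turn 0.3
pos [ 0.6032 -0.012   0.5185] yaw of closing 14.8 q [-0.07  0.32  1.56 -0.    1.26 -0.33] t 6.0
```

>>> drive_tool(moves=[[[-0.016,0.005,0,0],[-0.035,0.01,0,0],[-0.055,0.015,0,0],[-0.073,0.02,0.005,0],[-0.086,0.023,0.015,0],[-0.092,0.025,0.03,0],[-0.092,0.025,0.045,0],[-0.092,0.025,0.055,0],[-0.092,0.025,0.06,0],[-0.092,0.025,0.06,0]]])

```text
clock: 6.82
position: [0.6498, -0.0924, 0.4574]
eef_rot: [-1.919, -2.484, 0.002]
force: [-0.3, 0.4, -2.1]
width: 0.36
finger_force: 59.6
```

```bash
python3 - <<'E'
from h import *
c=cap('wrist','w2');W=pts(c)
print(rect(W,.016,.026,.654,-.098,.05))
go((.654,-.0982,.291,14.5))
c=cap('top');W=pts(c)
print(rect(W,.016,.026,.654,-.098,.05))
E
```

```text
(1006, [array([652.5, -99.1]), array([65.5, 65.3]), np.float64(15.8)], np.float64(0.0226))
[-0.0067  0.0026  0.1676] turn 0.1
pos [ 0.65   -0.0924  0.4586] yaw of closing 14.6 q [-0.19  0.44  1.52  0.    1.18 -0.44] t 6.9
(122, [array([650.8, -84.8]), array([66.9, 39.5]), np.float64(13.7)], np.float64(0.0211))
```

View pics/w2.png

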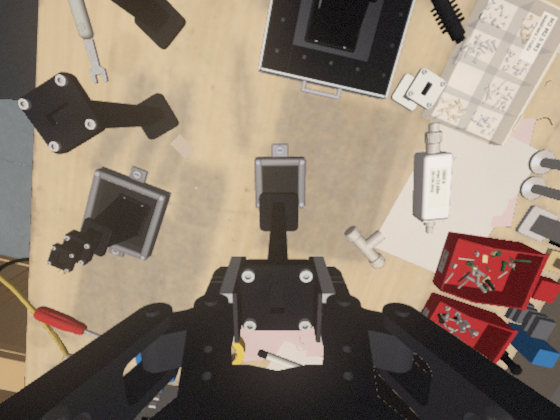

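The held waveguide looks upright. The small cradle's pocket is at (280,185) and measures to about (0.653, -0.099). Lowering it now.

>>> drive_tool(moves=[[[-0.003,0.001,0.008,0],[-0.007,0.001,0.025,0],[-0.007,0.001,0.047,0],[-0.007,0.001,0.07,0],[-0.007,0.001,0.093,0],[-0.007,0.001,0.115,0],[-0.007,0.001,0.132,0],[-0.007,0.001,0.145,0],[-0.007,0.001,0.152,0],[-0.007,0.001,0.155,0]]])

```text
clock: 7.75
position: [0.6529, -0.0993, 0.3033]
eef_rot: [-1.921, -2.485, 0.0]
force: [-1.3, 0.1, -2.4]
width: 0.36
finger_force: 59.6
```

>>> drive_tool(moves=[[[0,0,0.002,0],[0,0,0.004,0],[0,0,0.006,0],[0,0,0.008,0],[0,0,0.01,0],[0,0,0.011,0],[0,0,0.012,0],[0,0,0.012,0],[0,0,0.012,0],[0,0,0.012,0]]])

```text
clock: 8.58
position: [0.6529, -0.0994, 0.2921]
eef_rot: [1.921, 2.486, 0.0]
force: [0.6, -0.1, -1.0]
width: 0.361
finger_force: 59.6
```

>>> drive_tool(moves=[[[0,0,0.0005,0],[0,0,0.001,0],[0,0,0.0015,0],[0,0,0.002,0],[0,0,0.0025,0],[0,0,0.0025,0],[0,0,0.0025,0],[0,0,0.0025,0],[0,0,0.0025,0],[0,0,0.0025,0]]])

```text
clock: 9.42
position: [0.6529, -0.0994, 0.2897]
eef_rot: [1.921, 2.486, 0.0]
force: [0.5, -0.2, 1.9]
width: 0.357
finger_force: 59.9
```

>>> drive_tool(moves=[[[0,0,0,0],[0,0,0,0],[0,0,0,0],[0,0,0,0],[0,0,0,0],[0,0,0,0],[0,0,0,0],[0,0,0,0],[0,0,-0.005,0],[0,0,-0.015,0]]], jaw=0)

```text
clock: 10.25
position: [0.6525, -0.0993, 0.304]
eef_rot: [-1.92, -2.484, 0.001]
force: [-1.3, 0.1, 0.4]
width: 0.997
finger_force: 0.0
```

>>> drive_tool(moves=[[[0,0,-0.03,0],[0,0,-0.06,0],[0,0,-0.09,0],[0,0,-0.12,0],[0,0,-0.15,0],[0,0,-0.18,0],[0,0,-0.18,0],[0,0,-0.18,0],[0,0,-0.18,0],[0,0,-0.18,0]]])

```text
clock: 11.08
position: [0.6525, -0.0993, 0.4837]
eef_rot: [-1.92, -2.485, 0.001]
force: [-0.6, 0.5, -0.6]
width: 0.999
finger_force: 0.0
```

```bash
python3 - <<'E'
from h import *
c=cap('wrist','w3');W=pts(c)
print(rect(W,.125,.15,.654,-.098,.04), rect(W,.13,.16,.4606,-.199,.05),rect(W,.016,.026,.4585,-.1956,.075))
go((.4606,-.1989,.45,-15))
E
```

```text
(995, [array([653.1, -99.9]), array([31.9, 32.1]), np.float64(14.4)], np.float64(0.142)) (872, [array([ 461.8, -201.4]), array([37.3, 26.6]), np.float64(80.8)], np.float64(0.1494)) (1771, [array([ 457.8, -196.9]), array([101.6,  95.7]), np.float64(82.2)], np.float64(0.0224))
[-0.048  -0.2108  0.0338] turn 29.6
pos [ 0.6526 -0.0993  0.4835] yaw of closing 14.6 q [-0.2   0.43  1.47 -0.    1.24 -0.45] t 11.1
```

The waveguide is standing in the small cradle. On to the medium horn.

>>> drive_tool(moves=[[[-0.007,-0.03,0,4],[-0.014,-0.06,0,8],[-0.021,-0.09,0,12],[-0.028,-0.12,0,16],[-0.035,-0.15,0,20],[-0.041,-0.18,0,24],[-0.046,-0.2,0,27],[-0.048,-0.21,0.01,28],[-0.048,-0.21,0.02,28],[-0.048,-0.21,0.03,28]]])

```text
clock: 11.97
position: [0.4615, -0.1989, 0.4535]
eef_rot: [-2.465, -1.946, 0.0]
force: [-0.3, -0.6, 0.5]
width: 0.999
finger_force: 0.0
```

```bash
python3 - <<'E'
from h import *
c=cap('wrist','w4');W=pts(c)
for a in((.147,.157),(.112,.132),(.02,.05)):print(rect(W,*a,.461,-.199,.035 if a[0]>.1 else .05))
print(rect(W,.016,.026,.4585,-.1956,.075))
go((.461,-.199,.29,-15))
E
```

```text
(644, [array([ 462.2, -197.7]), array([23. , 22.5]), np.float64(77.5)], np.float64(0.1518))
(251, [array([ 462.4, -196.8]), array([26.9, 27.5]), np.float64(79.1)], np.float64(0.1298))
(1013, [array([ 458.8, -197.6]), array([97.2, 94.4]), np.float64(85.5)], np.float64(0.0228))
(2084, [array([ 457.6, -197.3]), array([101.9,  96. ]), np.float64(82.2)], np.float64(0.0225))
[-8.000e-04  1.000e-04  1.616e-01] turn 1.6
pos [ 0.4616 -0.1984  0.4516] yaw of closing -13.4 q [-0.47  0.22  1.87  0.    1.05 -0.23] t 12.0
```

View pics/w4.png

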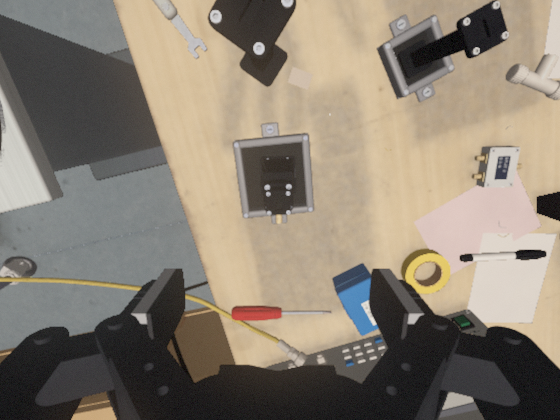

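The medium horn is at (279,190) with its connector toward -y, measured at (0.462, -0.197) with yaw -12°. Going down to grip it.

>>> drive_tool(moves=[[[0.001,0,0.03,-1.4],[0.001,0,0.06,-1.4],[0.001,0,0.09,-1.4],[0.001,0,0.115,-1.4],[0.001,0,0.135,-1.4],[0.001,0,0.15,-1.4],[0.001,0,0.162,-1.4],[0.001,0,0.163,-1.4],[0.001,0,0.163,-1.4],[0.001,0,0.163,-1.4]]])

```text
clock: 12.85
position: [0.4626, -0.1976, 0.2917]
eef_rot: [-2.44, -1.978, 0.0]
force: [-0.8, 0.1, -0.4]
width: 0.998
finger_force: 0.0
```

>>> drive_tool(moves=[[[0,0,0,0],[0,0,0,0],[0,0,0,0],[0,0,0,0],[0,0,0,0],[0,0,0,0],[0,0,0,0],[0,0,0,0],[0,0,0,0],[0,0,0,0]]], jaw=1)

```text
clock: 13.68
position: [0.4622, -0.1979, 0.2921]
eef_rot: [2.441, 1.976, 0.001]
force: [-0.7, 0.3, 9.0]
width: 0.305
finger_force: 59.6
```

>>> drive_tool(moves=[[[0,0,-0.01,0],[0,0,-0.03,0],[0,0,-0.055,0],[0,0,-0.085,0],[0,0,-0.115,0],[0,0,-0.145,0],[0,0,-0.175,0],[0,0,-0.2,0],[0,0,-0.215,0],[0,0,-0.22,0]]])

```text
clock: 14.52
position: [0.462, -0.1978, 0.5148]
eef_rot: [2.439, 1.975, 0.003]
force: [0.8, -0.4, -1.4]
width: 0.305
finger_force: 59.8
```

```bash
python3 - <<'E'
from h import *
go((.49,0.02,.51,-16),(.4632,.2328,.51,-16))
c=cap('scene');cv2.imwrite('pics/s4.png',cv2.resize(c['pixels'][60:340,180:500,::-1],None,fx=2,fy=2))
E
```

```text
[ 0.2189 -0.0179  0.0045] turn 4.0
[ 0.4214 -0.0884  0.004 ] turn 4.0
pos [ 0.462  -0.1978  0.5148] yaw of closing -12.0 q [-0.46  0.17  1.78  0.    1.19 -0.26] t 14.5
```

View pics/s4.png

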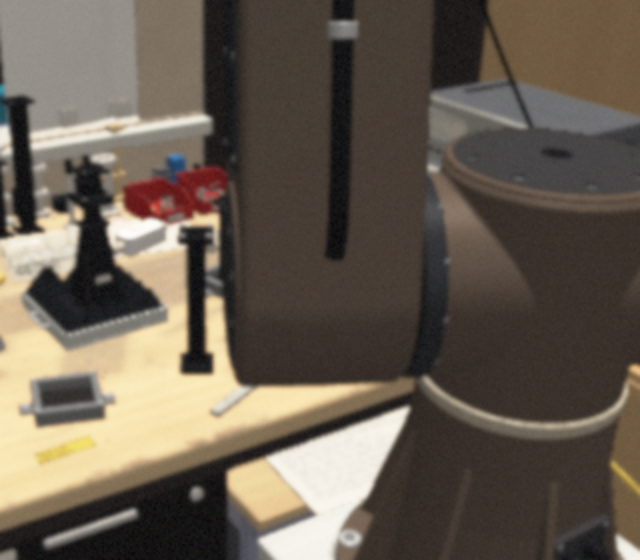

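The arm hides the horn in this view, but a jaw width of 0.305 and 59.6 N on the pads show a good grip. The medium cradle at (68,400) is empty, so I'll carry it across.

>>> drive_tool(moves=[[[0.008,-0.001,0,0],[0.022,-0.002,0,0],[0.042,-0.004,0,0],[0.066,-0.005,0,1],[0.092,-0.007,0,2],[0.118,-0.009,0,3],[0.144,-0.011,0,4],[0.17,-0.013,0,4],[0.196,-0.016,0,4],[0.222,-0.021,0,4]]])

```text
clock: 15.4
position: [0.4872, 0.0255, 0.5099]
eef_rot: [-2.508, -1.889, 0.003]
force: [1.3, -1.1, -1.4]
width: 0.308
finger_force: 59.8
```

>>> drive_tool(moves=[[[0.026,-0.008,0,0],[0.052,-0.015,0,0],[0.078,-0.022,0,0],[0.104,-0.029,0,0],[0.13,-0.037,0,0],[0.154,-0.044,0,0],[0.174,-0.049,0.005,0],[0.188,-0.053,0.015,0],[0.194,-0.055,0.025,0],[0.194,-0.055,0.03,0]]])

```text
clock: 16.23
position: [0.4872, 0.2264, 0.4788]
eef_rot: [-2.506, -1.892, 0.006]
force: [0.0, -0.6, -1.6]
width: 0.309
finger_force: 59.8
```

```bash
python3 - <<'E'
from h import *
c=cap('wrist','w5');W=pts(c)
print(rect(W,.016,.026,.463,.233,.06))
go((.4632,.2328,.292,-16))
E
```

```text
(1159, [array([462.2, 233. ]), array([84.5, 79.4]), np.float64(74.4)], np.float64(0.0226))
[ 0.001  -0.0245  0.1867] turn 0.1
pos [0.4873 0.2255 0.4786] yaw of closing -15.9 q [ 0.38  0.25  1.76 -0.    1.14  0.66] t 16.3
```

View pics/w5.png

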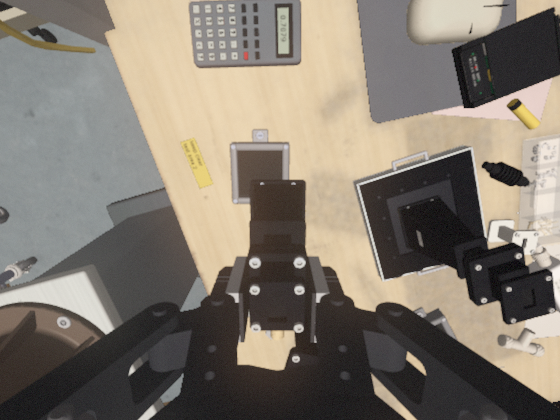

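The horn hangs straight, its mouth at (277,210), with the cradle's pocket at (260,172). Lowering it.

>>> drive_tool(moves=[[[0,-0.005,0.005,0],[0,-0.013,0.018,0],[0,-0.021,0.037,0],[0,-0.0255,0.06,0],[0,-0.0255,0.085,0],[0,-0.0255,0.11,0],[0,-0.0255,0.133,0],[0,-0.0255,0.151,0],[0,-0.0255,0.163,0],[0,-0.0255,0.168,0]]])

```text
clock: 17.12
position: [0.463, 0.2313, 0.312]
eef_rot: [-2.51, -1.889, 0.004]
force: [-0.6, 0.7, -2.5]
width: 0.312
finger_force: 59.7
```

>>> drive_tool(moves=[[[0,0,0.003,0],[0,0,0.006,0],[0,0,0.009,0],[0,0,0.012,0],[0,0,0.014,0],[0,0,0.015,0],[0,0,0.016,0],[0,0,0.0165,0],[0,0,0.0165,0],[0,0,0.0165,0]]])

```text
clock: 17.95
position: [0.4637, 0.2325, 0.2971]
eef_rot: [2.509, 1.891, 0.0]
force: [-0.2, -0.8, -1.3]
width: 0.304
finger_force: 59.7
```

>>> drive_tool(moves=[[[0,0,0.001,0],[0,0,0.002,0],[0,0,0.003,0],[0,0,0.0035,0],[0,0,0.004,0],[0,0,0.0045,0],[0,0,0.005,0],[0,0,0.0055,0],[0,0,0.0055,0],[0,0,0.0055,0]]])

```text
clock: 18.78
position: [0.4639, 0.2325, 0.2921]
eef_rot: [2.509, 1.891, 0.001]
force: [-1.4, -2.8, 9.6]
width: 0.305
finger_force: 61.1
```

>>> drive_tool(moves=[[[0,0,-0.0005,0],[0,0,-0.0005,0],[0,0,-0.0005,0],[0,0,-0.0005,0],[0,0,-0.0005,0],[0,0,-0.0005,0],[0,0,-0.0005,0],[0,0,-0.0005,0],[0,0,-0.005,0],[0,0,-0.015,0]]], jaw=0)

```text
clock: 19.62
position: [0.4633, 0.2323, 0.3062]
eef_rot: [-2.509, -1.89, 0.003]
force: [0.3, -0.8, -0.9]
width: 1.002
finger_force: 0.0
```

>>> drive_tool(moves=[[[0,0,-0.03,0],[0,0,-0.06,0],[0,0,-0.09,0],[0,0,-0.12,0],[0,0,-0.15,0],[0,0,-0.18,0],[0,0,-0.21,0],[0,0,-0.21,0],[0,0,-0.21,0],[0,0,-0.21,0]]])

```text
clock: 20.45
position: [0.4633, 0.2323, 0.5168]
eef_rot: [2.509, 1.891, 0.0]
force: [-0.2, 0.0, -0.4]
width: 1.0
finger_force: 0.0
```

```bash
python3 - <<'E'
from h import *
c=cap('wrist','w6');W=pts(c)
print(rect(W,.147,.157,.462,.233,.035),rect(W,.016,.026,.463,.233,.06))
print(rect(W,.212,.228,.666,.103,.05))
go((.666,.1032,.52,1.5))
E
```

```text
(430, [array([463.9, 233.3]), array([22.3, 21.9]), np.float64(74.1)], np.float64(0.1518)) (1274, [array([462.9, 233.6]), array([82.8, 80. ]), np.float64(74.0)], np.float64(0.0226))
(1907, [array([666. , 102.5]), array([42.1, 42.2]), np.float64(2.7)], np.float64(0.2212))
[-0.0682  0.2304 -0.004 ] turn -17.5
pos [0.4633 0.2322 0.5161] yaw of closing -16.0 q [0.41 0.19 1.74 0.   1.21 0.69] t 20.5
```

The medium horn is centred in its cradle. Large horn next.

>>> drive_tool(moves=[[[-0.01,0.034,0,-4],[-0.02,0.068,0,-8],[-0.03,0.1,0,-12],[-0.04,0.134,0,-16],[-0.05,0.168,0,-18],[-0.06,0.2,0,-18],[-0.067,0.225,0,-18],[-0.069,0.23,0,-18],[-0.069,0.23,0,-18],[-0.069,0.23,0,-18]]])

```text
clock: 21.33
position: [0.6653, 0.1028, 0.5153]
eef_rot: [-2.182, -2.258, 0.003]
force: [0.2, -1.2, 0.7]
width: 0.998
finger_force: 0.0
```

```bash
python3 - <<'E'
from h import *
c=cap('wrist','w7');W=pts(c)
print(rect(W,.212,.228,.666,.103,.05),rect(W,.175,.19,.666,.103,.05))
go((.666,.1028,.371,2.2))
E
```

```text
(2137, [array([665.7, 103.8]), array([40.7, 40.8]), np.float64(2.6)], np.float64(0.2209)) (669, [array([665.6, 104.3]), array([49.8, 49.1]), np.float64(2.0)], np.float64(0.1846))
[-0.0005  0.0013  0.1448] turn -0.2
pos [0.6649 0.1033 0.5158] yaw of closing 2.0 q [0.11 0.43 1.4  0.   1.31 0.07] t 21.4
```

View pics/w7.png

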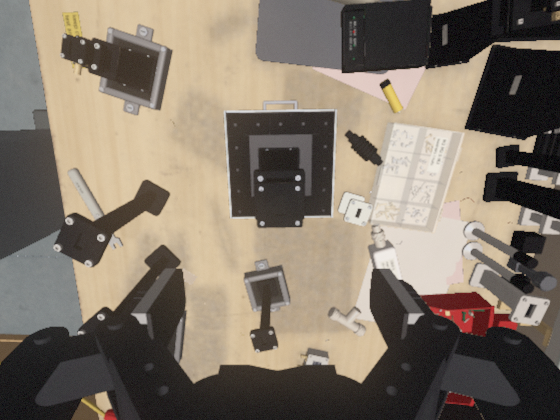

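The large horn's top flange is at (279,195), measured at (0.6657, 0.104) with yaw 2.5°. Going down to grip it.

>>> drive_tool(moves=[[[0.0007,0.001,0.03,-0.5],[0.0007,0.001,0.06,-0.5],[0.0007,0.001,0.09,-0.5],[0.0007,0.001,0.115,-0.5],[0.0007,0.001,0.135,-0.5],[0.0007,0.001,0.145,-0.5],[0.0007,0.001,0.145,-0.5],[0.0007,0.001,0.145,-0.5],[0.0007,0.001,0.145,-0.5],[0.0007,0.001,0.145,-0.5]]])

```text
clock: 22.22
position: [0.6671, 0.1037, 0.3732]
eef_rot: [2.171, 2.269, 0.003]
force: [0.5, 0.5, 0.1]
width: 1.0
finger_force: 0.0
```

>>> drive_tool(moves=[[[0,0,0,0],[0,0,0,0],[0,0,0,0],[0,0,0,0],[0,0,0,0],[0,0,0,0],[0,0,0,0],[0,0,0,0],[0,0,0,0],[0,0,0,0]]], jaw=1)

```text
clock: 23.05
position: [0.6669, 0.1034, 0.3722]
eef_rot: [2.172, 2.269, 0.001]
force: [-1.8, -0.8, 6.4]
width: 0.463
finger_force: 60.4
```

>>> drive_tool(moves=[[[0,0,-0.005,0],[0,0,-0.018,0],[0,0,-0.037,0],[0,0,-0.06,0],[0,0,-0.085,0],[0,0,-0.11,0],[0,0,-0.135,0],[0,0,-0.16,0],[0,0,-0.18,0],[0,0,-0.19,0]]])

```text
clock: 23.88
position: [0.6668, 0.1034, 0.5645]
eef_rot: [2.171, 2.268, 0.004]
force: [-0.4, -0.4, -2.2]
width: 0.46
finger_force: 61.0
```

```bash
python3 - <<'E'
from h import *
go((.545,-.03,.565,-8),(.4577,-.1968,.565,-8))
c=cap('wrist','w8');W=pts(c)
print('patch',rect(W,.014,.026,.668,.107,.05)); print('rim',rect(W,.01,.06,.668,.107,.125))
E
```

```text
[-0.128  -0.1275 -0.0009] turn 10.5
[-0.2908 -0.2219 -0.0012] turn 10.5
pos [0.6668 0.1034 0.5645] yaw of closing 2.5 q [0.11 0.41 1.32 0.   1.41 0.07] t 23.9
patch (1301, [array([672. , 129.9]), array([52. , 96.7]), np.float64(80.7)], np.float64(0.021))
rim (7366, [array([690.2, 117. ]), array([203.4, 169.7]), np.float64(3.0)], np.float64(0.0287))
```

>>> drive_tool(moves=[[[-0.004,-0.004,0,0],[-0.012,-0.011,0,1],[-0.024,-0.022,0,2],[-0.039,-0.036,0,3.5],[-0.056,-0.051,0,5],[-0.074,-0.067,0,6.5],[-0.093,-0.083,0,8],[-0.112,-0.099,0,9],[-0.131,-0.114,0,10],[-0.15,-0.128,0,10.5]]])

```text
clock: 24.77
position: [0.5434, -0.0532, 0.5598]
eef_rot: [-2.372, -2.057, 0.003]
force: [0.6, 0.9, -2.5]
width: 0.456
finger_force: 61.0
```

```bash
python3 - <<'E'
from h import *
go((.4577,-.1968,.54,-8))
E
```

```text
[-0.1542 -0.0645  0.02  ] turn -0.1
pos [ 0.5434 -0.0532  0.5598] yaw of closing -8.1 q [-0.15  0.21  1.62 -0.    1.32 -0.01] t 24.8
```

>>> drive_tool(moves=[[[-0.02,-0.008,-0.003,0],[-0.041,-0.017,-0.003,0],[-0.062,-0.025,-0.003,0],[-0.083,-0.034,-0.003,0],[-0.103,-0.042,-0.003,0],[-0.121,-0.049,-0.003,0],[-0.136,-0.055,-0.003,0],[-0.145,-0.06,0,0],[-0.15,-0.062,0.01,0],[-0.15,-0.062,0.02,0]]])

```text
clock: 25.6
position: [0.4622, -0.1924, 0.5401]
eef_rot: [-2.372, -2.059, 0.001]
force: [-0.1, 0.0, -3.5]
width: 0.458
finger_force: 61.1
```

```bash
python3 - <<'E'
from h import *
c=cap('wrist','w9');W=pts(c)
print(rect(W,.016,.026,.4577,-.1968,.075))
go((.4577,-.1968,.358,-8))
E
```

```text
(738, [array([ 457. , -196.4]), array([100.5,  95.1]), np.float64(82.6)], np.float64(0.0226))
[-0.0059 -0.0033  0.18  ] turn -0.1
pos [ 0.4623 -0.1917  0.5379] yaw of closing -8.1 q [-0.45  0.15  1.74  0.    1.25 -0.31] t 25.6
```

View pics/w9.png

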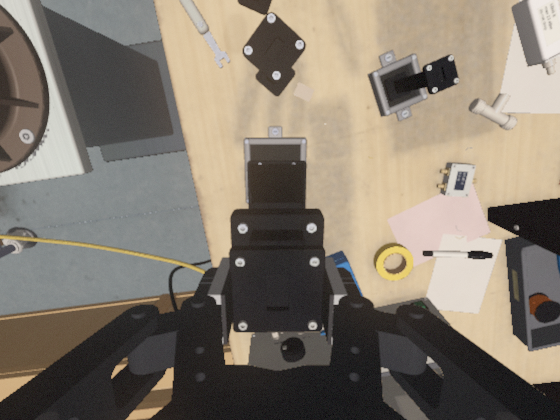

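The large horn hangs straight (mouth at (277,185)) and lines up with the cradle rim at (275,160). Lowering it.

>>> drive_tool(moves=[[[-0.003,-0.002,0.007,0],[-0.006,-0.0035,0.022,0],[-0.006,-0.0035,0.043,0],[-0.006,-0.0035,0.066,0],[-0.006,-0.0035,0.089,0],[-0.006,-0.0035,0.111,0],[-0.006,-0.0035,0.13,0],[-0.006,-0.0035,0.147,0],[-0.006,-0.0035,0.158,0],[-0.006,-0.0035,0.163,0]]])

```text
clock: 26.48
position: [0.4585, -0.1965, 0.3765]
eef_rot: [-2.368, -2.06, 0.002]
force: [-0.3, 0.7, -3.8]
width: 0.455
finger_force: 61.1
```

>>> drive_tool(moves=[[[0,0,0.002,0],[0,0,0.004,0],[0,0,0.006,0],[0,0,0.008,0],[0,0,0.01,0],[0,0,0.011,0],[0,0,0.012,0],[0,0,0.012,0],[0,0,0.012,0],[0,0,0.012,0]]])

```text
clock: 27.32
position: [0.4589, -0.1974, 0.3667]
eef_rot: [2.371, 2.061, 0.0]
force: [0.3, 0.4, -2.9]
width: 0.458
finger_force: 61.2
```

>>> drive_tool(moves=[[[0,0,0.001,0],[0,0,0.002,0],[0,0,0.003,0],[0,0,0.004,0],[0,0,0.005,0],[0,0,0.006,0],[0,0,0.007,0],[0,0,0.008,0],[0,0,0.008,0],[0,0,0.008,0]]])

```text
clock: 28.15
position: [0.4588, -0.1974, 0.3585]
eef_rot: [-2.371, -2.061, 0.0]
force: [0.8, 0.2, -4.0]
width: 0.459
finger_force: 61.1
```

Not touching yet, so I'll go a little further.

>>> drive_tool(moves=[[[0,0,0.0005,0],[0,0,0.001,0],[0,0,0.0015,0],[0,0,0.002,0],[0,0,0.002,0],[0,0,0.002,0],[0,0,0.002,0],[0,0,0.002,0],[0,0,0.002,0],[0,0,0.002,0]]])

```text
clock: 28.98
position: [0.4592, -0.1975, 0.3581]
eef_rot: [2.369, 2.06, 0.001]
force: [-6.2, 3.2, 25.2]
width: 0.458
finger_force: 63.7
```

>>> drive_tool(moves=[[[0,0,-0.0005,0],[0,0,-0.001,0],[0,0,-0.0015,0],[0,0,-0.0015,0],[0,0,-0.0015,0],[0,0,-0.0015,0],[0,0,-0.0015,0],[0,0,-0.0015,0],[0,0,-0.0015,0],[0,0,-0.0015,0]]])

```text
clock: 29.82
position: [0.4589, -0.1974, 0.3581]
eef_rot: [2.371, 2.061, 0.0]
force: [-2.2, 0.0, 5.0]
width: 0.461
finger_force: 61.9
```

>>> drive_tool(moves=[[[0,0,0,0],[0,0,0,0],[0,0,0,0],[0,0,0,0],[0,0,0,0],[0,0,0,0],[0,0,0,0],[0,0,0,0],[0,0,-0.005,0],[0,0,-0.015,0]]], jaw=0)

```text
clock: 30.65
position: [0.4585, -0.1972, 0.3728]
eef_rot: [-2.37, -2.06, 0.001]
force: [-0.3, -0.4, 0.1]
width: 0.999
finger_force: 0.0
```

>>> drive_tool(moves=[[[0,0,-0.03,0],[0,0,-0.06,0],[0,0,-0.09,0],[0,0,-0.12,0],[0,0,-0.14,0],[0,0,-0.14,0],[0,0,-0.14,0],[0,0,-0.14,0],[0,0,-0.14,0],[0,0,-0.14,0]]])

```text
clock: 31.48
position: [0.4586, -0.1972, 0.5122]
eef_rot: [-2.37, -2.06, 0.001]
force: [-0.9, -1.1, -0.4]
width: 1.0
finger_force: 0.0
```

```bash
python3 - <<'E'
from h import *
c=cap('wrist','w10');W=pts(c)
print(rect(W,.2,.215,.458,-.197,.04),rect(W,.155,.175,.458,-.197,.04),rect(W,.016,.026,.4577,-.1968,.075))
c=cap('top','top10');W=pts(c)
# tray: patch and rim
print('patch',rect(W,.0,.03,.668,.107,.035))
for a in(.06,.07): print('rim',rect(W,.015,.06,.668,.107,.115))
cv2.imwrite('pics/tray.png',cv2.resize(c['pixels'][110:220,180:360,::-1],None,fx=4,fy=4,interpolation=cv2.INTER_CUBIC))
go((.6528,-.0995,.5,14.5))
E
```

```text
(1967, [array([ 457.9, -197. ]), array([40.5, 40.7]), np.float64(82.7)], np.float64(0.2069)) (647, [array([ 457.8, -196.6]), array([48.9, 49.8]), np.float64(83.0)], np.float64(0.1706)) (1408, [array([ 457.5, -197.1]), array([100.4,  96.3]), np.float64(82.0)], np.float64(0.0225))
patch (459, [array([668.1, 105.9]), array([69.1, 67.8]), np.float64(1.4)], np.float64(0.0206))
rim (3161, [array([684.3, 111.1]), array([189.4, 181.4]), np.float64(2.7)], np.float64(0.0263))
rim (3161, [array([684.3, 111.1]), array([189.4, 181.4]), np.float64(2.7)], np.float64(0.0263))
[0.1239 0.1786 0.0122] turn -22.5
pos [ 0.4588 -0.1973  0.5124] yaw of closing -8.0 q [-0.47  0.16  1.79 -0.    1.19 -0.33] t 31.6
```

View pics/tray.png

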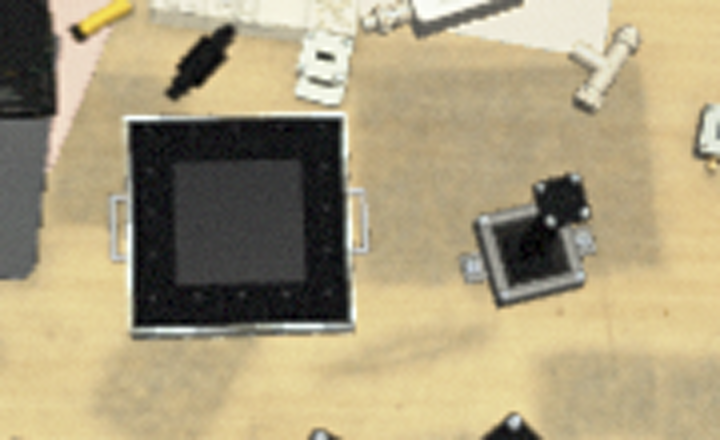

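The tray's patch at (239,222) is free, and the slim waveguide stands in the small cradle. Moving there.

>>> drive_tool(moves=[[[0.018,0.025,0,-4],[0.036,0.051,0,-8],[0.054,0.077,0,-12],[0.072,0.103,0,-16],[0.09,0.129,0,-20],[0.107,0.154,0,-22.5],[0.12,0.173,0.01,-22.5],[0.124,0.179,0.03,-22.5],[0.124,0.179,0.05,-22.5],[0.124,0.179,0.06,-22.5]]])

```text
clock: 32.42
position: [0.6533, -0.0989, 0.4497]
eef_rot: [-1.92, -2.482, 0.003]
force: [0.2, -0.3, -0.5]
width: 1.002
finger_force: 0.0
```

```bash
python3 - <<'E'
from h import *
c=dict(np.load('top.npz'))
g=cv2.cvtColor(c['pixels'],cv2.COLOR_RGB2GRAY)[110:220,180:290]
m=((cv2.GaussianBlur(g,(3,3),0)>42)&(cv2.GaussianBlur(g,(3,3),0)<90)).astype(np.uint8)
n,l,s,ce=cv2.connectedComponentsWithStats(cv2.morphologyEx(m,cv2.MORPH_OPEN,np.ones((5,5))))
i=1+np.argmax(s[1:,4]);print(s[i],ce[i])
k=cv2.findContours((l==i).astype(np.uint8),0,1)[0][0].astype(float)+[180,110]
nn=cv2.undistortPoints(k.reshape(-1,1,2),c['camera_matrix'],np.array([float(c['k1']),0,0,0])).reshape(-1,2)
d=np.c_[nn,np.ones(len(nn))]@c['R'];o=-c['R'].T@c['t']
X=o+d*((.02-o[2])/d[:,2])[:,None]
print('patch',cv2.minAreaRect(X[:,:2].astype(np.float32)*1000))
c=cap('wrist');W=pts(c)
print(rect(W,.125,.15,.653,-.099,.04))
go((.653,-.0995,.2905,14.5))
E
```

```text
[ 44  40  32  31 965] [59.45699482 55.35129534]
patch ((669.610595703125, 109.99037170410156), (88.12324523925781, 87.66063690185547), 1.2682108879089355)
(1201, [array([653.1, -99.6]), array([32. , 31.6]), np.float64(14.8)], np.float64(0.142))
[-0.0008  0.001   0.1583] turn 0.0
pos [ 0.6527 -0.0991  0.4488] yaw of closing 14.5 q [-0.2   0.46  1.52 -0.    1.17 -0.45] t 32.5
```

>>> drive_tool(moves=[[[-0.0005,0.0005,0.03,0],[-0.0005,0.0005,0.06,0],[-0.0005,0.0005,0.09,0],[-0.0005,0.0005,0.115,0],[-0.0005,0.0005,0.135,0],[-0.0005,0.0005,0.15,0],[-0.0005,0.0005,0.159,0],[-0.0005,0.0005,0.159,0],[-0.0005,0.0005,0.159,0],[-0.0005,0.0005,0.159,0]]])

```text
clock: 33.3
position: [0.6544, -0.1001, 0.2954]
eef_rot: [1.923, 2.483, 0.001]
force: [0.5, 0.8, 0.8]
width: 1.0
finger_force: 0.0
```

>>> drive_tool(moves=[[[0,0,0,0],[0,0,0,0],[0,0,0,0],[0,0,0,0],[0,0,0,0],[0,0,0,0],[0,0,0,0],[0,0,0,0],[0,0,0,0],[0,0,0,0]]], jaw=1)

```text
clock: 34.13
position: [0.6541, -0.0998, 0.2946]
eef_rot: [1.923, 2.484, 0.001]
force: [-0.0, 0.8, 5.8]
width: 0.353
finger_force: 59.4
```

>>> drive_tool(moves=[[[0,0,-0.005,0],[0,0,-0.015,0],[0,0,-0.03,0],[0,0,-0.05,0],[0,0,-0.07,0],[0,0,-0.09,0],[0,0,-0.11,0],[0,0,-0.125,0],[0,0,-0.135,0],[0,0,-0.14,0]]])

```text
clock: 34.97
position: [0.6541, -0.0998, 0.4361]
eef_rot: [1.922, 2.483, 0.002]
force: [0.6, 0.4, -2.4]
width: 0.36
finger_force: 59.6
```

```bash
python3 - <<'E'
from h import *
go((.6696,.11,.43,1.3))
E
```

```text
[0.1993 0.0676 0.0061] turn 13.2
pos [ 0.6541 -0.0998  0.4361] yaw of closing 14.5 q [-0.2   0.47  1.53  0.    1.14 -0.45] t 35.0
```

>>> drive_tool(moves=[[[0.006,0.002,0,1],[0.018,0.006,0,2.5],[0.038,0.013,0,4],[0.063,0.021,0,6],[0.09,0.03,0,8],[0.117,0.039,0,10],[0.144,0.049,0,11.5],[0.168,0.057,0,13],[0.185,0.063,0,13.2],[0.195,0.066,0,13.2]]])

```text
clock: 35.8
position: [0.6688, 0.1076, 0.4334]
eef_rot: [-2.194, -2.247, 0.001]
force: [0.3, -0.3, -1.9]
width: 0.355
finger_force: 59.6
```

>>> drive_tool(moves=[[[0.003,0,0,0],[0.004,0,0,0],[0.004,0,0,0],[0.004,0,0,0],[0.004,0,0,0],[0.004,0,0,0],[0.004,0,0,0],[0.004,0,0,0],[0.004,0,0,0],[0.004,0,0,0]]])

```text
clock: 36.63
position: [0.669, 0.1094, 0.4341]
eef_rot: [2.196, 2.246, 0.0]
force: [0.0, -0.0, -1.9]
width: 0.356
finger_force: 59.6
```

```bash
python3 - <<'E'
from h import *
go((.6696,.11,.3086,1.3))
c=cap('wrist','w11');W=pts(c)
# tray rim: top rim pixels, bright, z .02-.03
b=c['pixels'].min(2)>150
m=b&(W[...,2]>.018)&(W[...,2]<.03)&(np.hypot(W[...,0]-.6696,W[...,1]-.11)<.125)
print('rim',cv2.minAreaRect(W[m][:,:2].astype(np.float32)*1000),m.sum())
E
```

```text
[0.0006 0.0007 0.1255] turn -0.0
pos [0.669  0.1094 0.4341] yaw of closing 1.3 q [0.12 0.5  1.49 0.   1.15 0.09] t 36.6
rim ((668.1072998046875, 109.99710845947266), (158.2461395263672, 179.89991760253906), 2.7515556812286377) 1285
```

View pics/w11.png

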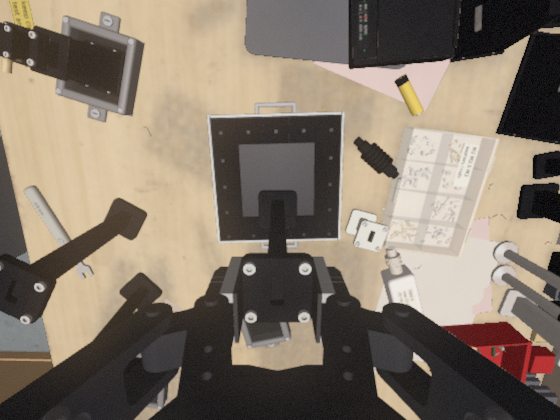

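The waveguide hangs over the patch, which is at (277,180). The rim and the patch both give a centre of about (0.669, 0.110). Lowering it.

>>> drive_tool(moves=[[[0.0005,0,0.005,0],[0.0005,0,0.015,0],[0.0005,0,0.03,0],[0.0005,0,0.048,0],[0.0005,0,0.066,0],[0.0005,0,0.083,0],[0.0005,0,0.097,0],[0.0005,0,0.107,0],[0.0005,0,0.113,0],[0.0005,0,0.115,0]]])

```text
clock: 37.52
position: [0.6686, 0.11, 0.3177]
eef_rot: [-2.195, -2.246, 0.002]
force: [-0.7, -0.4, -1.3]
width: 0.356
finger_force: 59.6
```

>>> drive_tool(moves=[[[0,0,0.001,0],[0,0,0.002,0],[0,0,0.003,0],[0,0,0.004,0],[0,0,0.005,0],[0,0,0.006,0],[0,0,0.007,0],[0,0,0.008,0],[0,0,0.0085,0],[0,0,0.0085,0]]])

```text
clock: 38.35
position: [0.6689, 0.11, 0.3104]
eef_rot: [-2.196, -2.246, 0.0]
force: [-0.3, -0.2, -1.1]
width: 0.354
finger_force: 59.6
```

>>> drive_tool(moves=[[[0,0,0.0003,0],[0,0,0.0006,0],[0,0,0.0009,0],[0,0,0.0012,0],[0,0,0.0015,0],[0,0,0.0017,0],[0,0,0.0017,0],[0,0,0.0017,0],[0,0,0.0017,0],[0,0,0.0017,0]]])

```text
clock: 39.18
position: [0.6689, 0.11, 0.3089]
eef_rot: [2.196, 2.246, 0.0]
force: [0.1, -0.4, -1.2]
width: 0.357
finger_force: 59.6
```

>>> drive_tool(moves=[[[0,0,0.0003,0],[0,0,0.0006,0],[0,0,0.0009,0],[0,0,0.0012,0],[0,0,0.0012,0],[0,0,0.0012,0],[0,0,0.0012,0],[0,0,0.0012,0],[0,0,0.0012,0],[0,0,0.0012,0]]])

```text
clock: 40.02
position: [0.6692, 0.11, 0.3086]
eef_rot: [2.196, 2.246, 0.001]
force: [-2.7, -0.6, 9.3]
width: 0.352
finger_force: 60.7
```

Touched down. Releasing and rising.

>>> drive_tool(moves=[[[0,0,-0.0005,0],[0,0,-0.0005,0],[0,0,-0.0005,0],[0,0,-0.0005,0],[0,0,-0.0005,0],[0,0,-0.0005,0],[0,0,-0.0005,0],[0,0,-0.0005,0],[0,0,-0.005,0],[0,0,-0.015,0]]], jaw=0)

```text
clock: 40.85
position: [0.6685, 0.1099, 0.322]
eef_rot: [-2.195, -2.246, 0.003]
force: [-0.1, -1.4, -0.1]
width: 1.0
finger_force: 0.0
```

>>> drive_tool(moves=[[[0,0,-0.03,0],[0,0,-0.06,0],[0,0,-0.09,0],[0,0,-0.12,0],[0,0,-0.15,0],[0,0,-0.18,0],[0,0,-0.2,0],[0,0,-0.2,0],[0,0,-0.2,0],[0,0,-0.2,0]]])

```text
clock: 41.68
position: [0.6686, 0.1099, 0.5226]
eef_rot: [-2.196, -2.246, 0.0]
force: [-0.3, 0.1, 0.1]
width: 1.002
finger_force: 0.0
```

```bash
python3 - <<'E'
from h import *
c=cap('wrist','w12');W=pts(c)
print('slim',rect(W,.145,.165,.669,.11,.04))
print('med',rect(W,.147,.157,.463,.233,.035))
c=cap('scene','s12');print(env.state()['clock'])
E
```

```text
slim (841, [array([668.7, 110.5]), array([31.6, 31.4]), np.float64(1.8)], np.float64(0.156))
med (638, [array([464.2, 232.6]), array([23.2, 24.2]), np.float64(74.9)], np.float64(0.1517))
41.7833
```

View pics/w12.png

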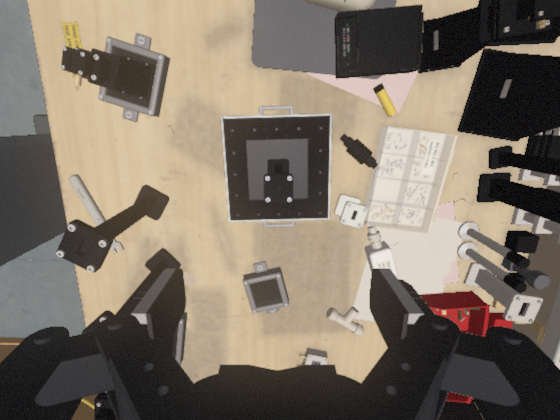

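The waveguide stands in the middle of the patch at (278,185), the medium horn is upright in its cradle at (133,77), and the small cradle at (266,290) is empty. The large horn was checked after I let it go. Handing in.

```bash
python3 -c "
from station import env
print(env.job_done())"
```

```text
the job is handed in; nothing more can be done
None
```

The job is handed in after about 42 s of robot time: the large and medium horns stand upright in their own cradles, the slim waveguide stands in the middle of the tray's flat patch, and I did not touch the torque wrench, calculator or blue box.

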